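Swing the cutting straightedge home on the mount jig

TASK

Swing the steel straightedge on the green cutting jig round its pin, pushing its free end until the edge bears on the orange spring pad of the blue stop, and leave it lying there lightly pressed against the pad when you let go. Push only the straightedge, not the stop; feel for the pad and be gentle, never forcing it hard, for that spoils the set angle; leave the straightedge flat on its pin and do not disturb the studio things around it.

Things in the scene. Friction and masses are not known exactly. Their poses are not given: they have to be found in the camera images.
- bar: loose steel straightedge 200 x 36 x 14 thick, about 0.7 kg, red free end, flat on the jig board, a 12 mm hole near one end over the pin. Origin: hole centre at its underside; x along the bar to the free end (185 mm from the hole centre; 15 mm of bar on the other side), z up. A push of roughly 2 to 5 N at the free end slides it round; friction stops it where it is left.
- bar_end (a point): middle of the straightedge's free end face, at half thickness (7 mm over the board)
- jig: fixed green board with a white grid, 360 (x) x 330 (y) x 18 thick; origin at the centre of its underside, x and y along its sides, z up. Its position and yaw on the table vary.
- pin (a point): foot of the upright 10 mm pin, level with the board's top (18 mm over the table). Its 24 mm brass head spans 17 to 23 mm over the board. The straightedge must turn about it counter-clockwise seen from above, from roughly along the jig's x to roughly along the jig's y, about 0.8 to 1.9 rad, until its edge meets the pad.
- stop: fixed blue block on the board, 50 (x) x 60 (y) x 36 high, parallel to the board. Origin: lower edge of its front face, middle, level with the board's top; x points out of that face towards the arriving straightedge, about 130 mm from the pin along the jig's y. A steel stem on its front carries the orange pad.
- sander: bystander: cork sanding block 75 x 50 x 30 lying loose on the jig board's far left corner, outside the straightedge's swing; origin centre of underside
- brush_jar: bystander: glass jar, 76 dia, 95 tall, with brushes up to 185 high; origin centre of underside
- ink_can: bystander: can, 74 dia, 75 tall; origin centre of underside
- paint_bottle: bystander: plastic bottle, 56 dia, 130 tall; origin centre of underside
- water_pot: bystander: white pot, 80 dia, 70 tall; origin centre of underside
- brayer: bystander: ink roller with a wooden handle, 180 long, 36 high, lying flat; origin under its middle
- stop_face (a point): point on the block's front face, 14 mm over the board, where the stem comes out. The orange upright pad (20 dia, 3 to 23 mm over the board) has its foremost line 20 to 44 mm out along the stop's x: a setting that differs each time, not reported. The pad is sprung along x, 2 N per mm, bottoms at 10 mm. Press it in 1.5 to 4 mm; on release it pushes the bar back until friction holds it.
Mind the look-alikes: they are no part of the job. What is shaped like the bar but black or brown is not meant.

How it is judged (in metres and radians):
On the way:
1. the straightedge is pressed on the stop's pad with more than 1.5 N for 0.2 s (contact force between bar and stop above 1.5 N), for 0.2 s.
At the end, for the whole second after the job is handed in: the straightedge lies flat (within 0.03 rad) on its pin (within 4 mm), at rest, in front of the stop, its edge still pressing the pad with more than 0.3 N after the robot has let go (contact force between bar and stop above 0.3 N and x of bar_end in the frame of stop above 0 m and y of bar in the frame of stop below -0.1 m and distance between bar and pin below 0.004 m and angle between bar's own z axis and vertical below 0.03 rad and angular speed of bar below 0.05 rad/s); the robot touches nothing.
It fails at once if the pad is forced: more than 12 N between straightedge and stop (contact force between bar and stop above 12 N).
It fails at once if the robot pushes on the stop itself (over 3 N) (contact force between any of the fingers, the arm and stop above 3 N).
It fails at once if a bystander is shifted by more than 15 mm (distance of any of sander, brush_jar, ink_can, paint_bottle, water_pot, brayer from where it was at the start of the episode above 0.015 m).
It also fails if it takes over 72 s, if anything falls off the work surface, if the arm or the gripper's body presses on something with over 40 N, if the wrist force passes 120 N, or if a joint passes its speed limit or range.

ROBOT

A 6-joint arm with a two-finger parallel gripper is mounted at the origin on the work surface. World frame = base frame: x ahead of the robot, y to its left, z up, the work surface at z = 0. Lengths are in m, angles in degrees, forces in N, time in s.
With the tool pointing down it reaches from about 0.35 to 0.875 m from the base axis. Payload 4.2 kg.
Tool frame: the origin (TCP) lies at the centre of the arm's flange, where the gripper is bolted on; the fingertips stand 173 mm ahead of it and the grasp point (between the pads) lies 155 mm ahead of it; z points along the fingers, y is the direction in which the jaws open and shut (so a half turn about z gives the same grasp; the last joint's range is limited). The gripper opens to 85 mm and grips with 20 to 120 N. Pads are 22 mm wide; open, the fingers measure 114 mm over their backs; the gripper's body (76 mm by 85 mm) begins 54 mm behind the grasp point. The pads swing forward as they close: fully open they stand 13 mm farther back than shut.
Start: joints at [85.119, 22.042, 0.453, 0, -68.411, -14.817], TCP at [0.211, 0.588, 0.405] pointing down, gripper open.
Joint ranges: [-179.83, 179.83], [-69.29, 118.12], [-61.27, 80.66], [-181.25, 117.63], [-171.15, -9.14], [-177.46, 177.46]. Speed limits (degrees/s): [159.86, 159.86, 180, 180, 180, 180].

INTERFACE

Orientations are given as a 3x3 rotation matrix whose columns are the frame's x, y, z axes.
In Python, from cell import r gives the robot as it stands. The module is installed in compiled form; this text tells all that it offers.
- The arm moves only by the tool carry_out, never from a script. Its arguments are lists of equal length, an entry for each row: "delta_pos": the shift along the world's x, y, z in mm, a list of three; "delta_rot": the turn, a rotation vector about the world's x, y, z in rad, a list of three; "grip": the finger opening in mm, from 0 to 85.4. A call has 1 to 5 rows; each row shifts and turns the pose as measured when the row begins; what a row does not reach is not made up. A row lasts 1/8 s, in which the tool goes at most 62.5 mm and 10.7 degrees, less where a joint would pass 70% of its speed; a pose out of reach is approached as far as the arm can. A call with a gripper value outside its range is refused whole. The fingers move at their own pace and stop on an object; "grip_force" is the grip in N (left out, the last holds). Time passes only in rows, so rows that do not move let the fingers close. It gives the time, the measured TCP pose, the force and the opening at its end, in the units of the state.
- r.get_obs(): the state, without advancing time (a new reading comes with each control period).
- r.read_camera(name): name is "scene" or "top"; returns (picture, depth): 400x640x3 uint8, red, green, blue; 400x640 float32, m along the optical axis (not along the pixel's ray), 0 where there is no reading.
- r.camera_params(name): a dict with "mtx" (3x3 intrinsics, pixels), "k1" (the pictures are not rectified: a ray, as slopes to the right and down, at radius r is drawn at 1 + k1 r^2 times it, then the intrinsics apply), "rvec" (rotation vector, rad) and "tvec" (3), from world to camera coordinates, as OpenCV has them. Camera axes: x right, y down, z forward; pixel columns grow to the right and rows downward; lengths in m; the calibration is good to about 2 mm. A picture is of the moment at which its call begins. camera_params takes no time and is no camera call.
- r.hand_in(): hands the job in, once; it reports no verdict.
The state is a dict: "clock": time; "q": joint angles; "joint_vel": joint speeds; "joint_efforts": joint torques, N m; "position": TCP position; "tool_rot": TCP orientation; "contact_force": force on the tool from outside, world axes, zero at the start; "wrist_torque": the same for the moment, N m; "opening": finger opening in m.
Only numpy, scipy, OpenCV 4.12 (cv2) and the standard library are available. Lean on these libraries where they do the work, as an engineer would, in place of code of your own. Each camera call takes 0.05 s, during which the arm holds its last target.

## Working session

There is one attempt and no reset: what is moved stays moved. The work goes in short steps, Python scripts to look and compute and a tool call to move; the robot and the scene stay as the last step left them, time stands still between calls to the robot, and variables do not carry over. Pictures are saved under pics/ and viewed, and the job is handed in when it is done.

Besides the shell and the picture viewer there is one more tool, called after ">>>" as a command line: name --argument value ..., lists and objects as JSON in quotes. carry_out: Moves the arm, as the interface text tells. Its arguments: {"type":"object","properties":{"delta_pos":{"type":"array","items":{"type":"array","items":{"type":"number"}}},"delta_rot":{"type":"array","items":{"type":"array","items":{"type":"number"}}},"grip":{"type":"array","items":{"type":"number"}},"grip_force":{"type":"number"}},"required":["delta_pos","delta_rot","grip"]}

```bash
mkdir -p pics
cat > h.py <<'E'
import numpy as np, cv2
from cell import r
def load(n):
    d=np.load(f'{n}.npz'); return d['p'],d['d']
def snap(n,tag):
    p,d=r.read_camera(n); np.savez(f'{tag}.npz',p=p,d=d); cv2.imwrite(f'pics/{tag}.png',p[:,:,::-1]); return p,d
def ray(name,uv):
    c=r.camera_params(name); K=np.array(c['mtx']);k1=float(np.ravel(c['k1'])[0])
    R=cv2.Rodrigues(np.array(c['rvec'],float))[0];t=np.ravel(c['tvec'])
    s=cv2.undistortPoints(np.array(uv,float).reshape(-1,1,2),K,np.array([k1,0,0,0.])).reshape(-1,2)
    d=np.c_[s,np.ones(len(s))]@R; return -R.T@t,d
def onz(name,uv,z):
    o,d=ray(name,uv); return o+d*((z-o[2])/d[:,2])[:,None]
def proj(name,P):
    c=r.camera_params(name)
    return cv2.projectPoints(np.array(P,float).reshape(-1,1,3),np.array(c['rvec'],float),np.array(c['tvec'],float),np.array(c['mtx']),np.array([float(np.ravel(c['k1'])[0]),0,0,0.]))[0].reshape(-1,2)
E
python3 - <<'E'
from h import *
snap('top','t0');snap('scene','s0')
o=r.get_obs();print(o['clock'],o['position'],o['tool_rot'],o['contact_force'],o['opening'])
for n in('top','scene'):
    print(r.camera_params(n), ray(n,[[320,200]])[0])
E
```

```text
0.1 [0.21055341 0.58828264 0.40371846] [[ 9.41445818e-01 -3.37163865e-01 -5.46869359e-04]
 [-3.37164286e-01 -9.41443925e-01 -1.89202326e-03]
 [ 1.23075039e-04  1.96562220e-03 -9.99998061e-01]] [-0.00813604 -0.51648329 -0.19179186] 0.08556804210998092
{'mtx': array([[446.27006084,   0.        , 318.89849545],
       [  0.        , 446.27006084, 202.86574869],
       [  0.        ,   0.        ,   1.        ]]), 'k1': -0.08839528887942046, 'rvec': array([ 2.21911719, -2.1637831 ,  0.08299727]), 'tvec': array([-0.02226159,  0.44989051,  1.40690995])} [3.55109624e-01 4.37320129e-04 1.43394198e+00]
{'mtx': array([[498.62473995,   0.        , 315.97033207],
       [  0.        , 498.62473995, 193.34722353],
       [  0.        ,   0.        ,   1.        ]]), 'k1': -0.14301342740783862, 'rvec': array([ 0.66765672,  2.69403125, -1.01460959]), 'tvec': array([ 0.40885183, -0.13954384,  1.77350567])} [0.98091984 0.92614457 1.229637  ]
```

View pics/t0.png

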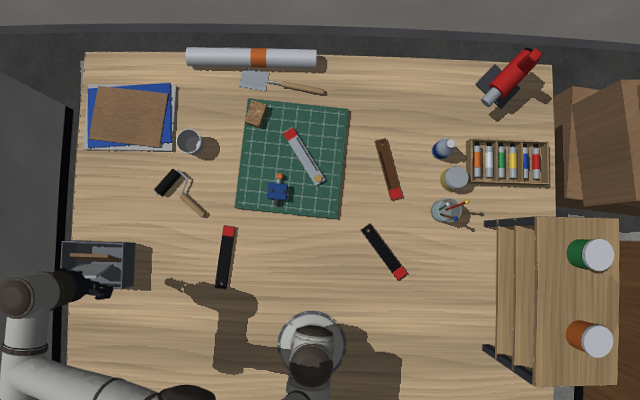

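View pics/s0.png

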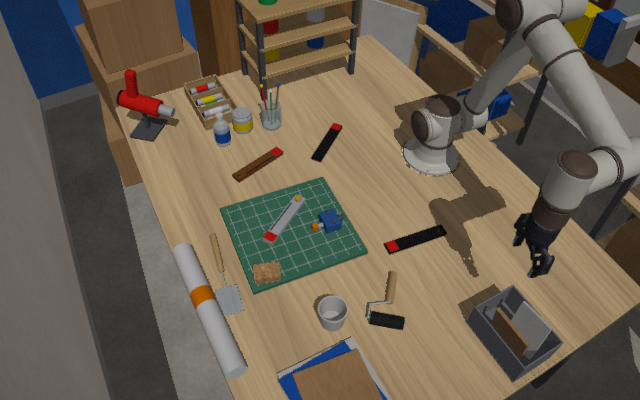

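Run:
```python
from h import *
p,_=load('t0');cv2.imwrite('pics/t0c.png',cv2.resize(p[90:225,225:360,::-1],None,fx=4.4,fy=4.4,interpolation=cv2.INTER_CUBIC))
p,_=load('s0');cv2.imwrite('pics/s0c.png',cv2.resize(p[170:300,210:380,::-1],None,fx=4.5,fy=4.5,interpolation=cv2.INTER_CUBIC))
```

```text
(no output)
```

View pics/t0c.png

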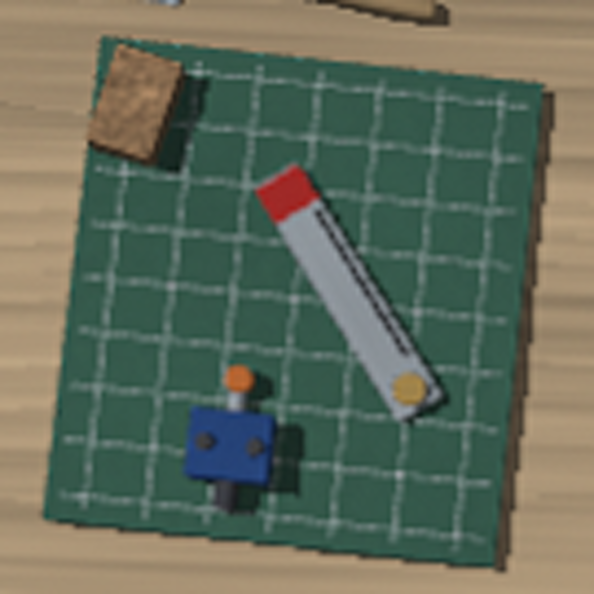

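View pics/s0c.png

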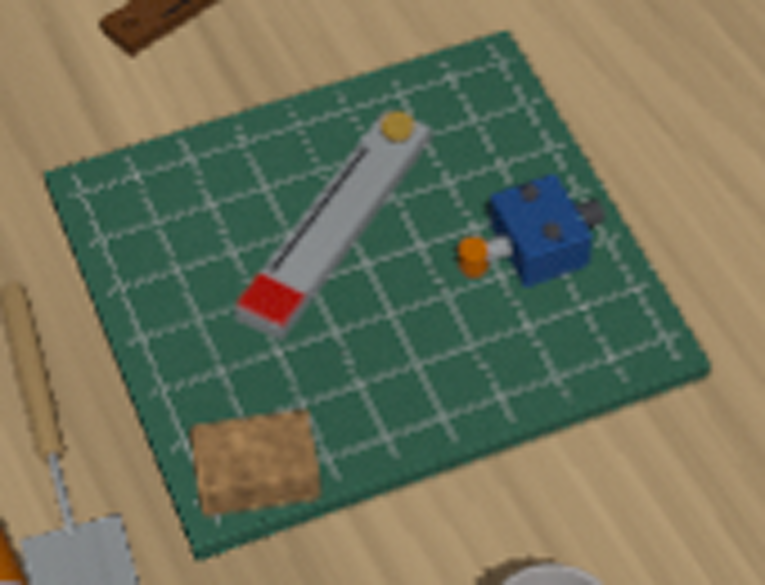

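The top picture shows the silver bar on the green board: brass pin at about (318,178), red end at (290,134), orange pad at (279,176), blue block at (277,191) and cork at (256,113).

Things that could be taken for the bar: brown/red at (389,168), black/red at (226,257), black/red at (384,251), and silver/red on the jig at (305,157). I choose the silver one on the jig. Both crops confirm it, with the brass head over its end.

```bash
cat > m.py <<'E'
from h import *
def cent(m):
    n,l,s,c=cv2.connectedComponentsWithStats(m.astype(np.uint8)); i=1+np.argmax(s[1:,4]); return c[i],s[i],(l==i)
def roi(name,a,zs=None):
    p,_=load(a); hsv=cv2.cvtColor(p,cv2.COLOR_RGB2HSV).astype(int); m=np.zeros(p.shape[:2],bool)
    if name=='top': m[90:225,228:355]=1
    else: m[170:300,215:372]=1
    return hsv,m
def measure(name,a):
    hsv,m=roi(name,a);H,S,V=hsv[...,0],hsv[...,1],hsv[...,2]
    out={}
    out['red']=(cent(m&((H<5)|(H>173))&(S>150)&(V>90)),.032)
    out['pad']=(cent(m&(H>7)&(H<17)&(S>180)&(V>140)),.041)
    out['brass']=(cent(m&(H>17)&(H<28)&(S>110)&(V>110)),.041)
    out['blue']=(cent(m&(H>100)&(H<125)&(S>140)&(V>50)),.054)
    return out
E
python3 - <<'E'
from m import *
for n,a in(('top','t0'),('scene','s0')):
    for k,((c,s,mm),z) in measure(n,a).items():
        print(n,k,c.round(1),s,onz(n,[c],z)[0].round(4))
# board corners by green hull
p,_=load('t0');hsv=cv2.cvtColor(p,cv2.COLOR_RGB2HSV)
g=cv2.inRange(hsv,(65,80,30),(95,255,200));g=cv2.morphologyEx(g,cv2.MORPH_CLOSE,np.ones((5,5)))
cs=max(cv2.findContours(g,0,2)[0],key=cv2.contourArea);b=cv2.minAreaRect(onz('top',cs[:,0].astype(float),.018)[:,:2].astype(np.float32));print(b)
# blue rect in top, bar top rect
(c,s,mm),z=measure('top','t0')['blue'];q=cv2.findContours(mm.astype(np.uint8),0,2)[0][0][:,0].astype(float)
print('blue',cv2.minAreaRect(onz('top',q,.054)[:,:2].astype(np.float32)))
H,S,V=[hsv[...,i].astype(int) for i in range(3)]
m=np.zeros(H.shape,bool);m[115:195,270:345]=1
bar=m&(S<50)&(V>110);c,s,mm=cent(bar);(cr,sr,mr),_=measure('top','t0')['red'];
q=cv2.findContours((mm|mr).astype(np.uint8),0,1)[0];q=np.concatenate(q)[:,0].astype(float)
print('bar',cv2.minAreaRect(onz('top',q,.032)[:,:2].astype(np.float32)))
E
```

```text
top red [289.9 133.7] [284 128  14  12  96] [0.6678 0.0871 0.032 ]
top pad [278.9 175.8] [277 174   5   5  21] [0.5305 0.1172 0.041 ]
top brass [317.6 178.1] [315 175   6   7  34] [ 0.5263 -0.0047  0.041 ]
top blue [276.8 191. ] [267 182  21  19 279] [0.4813 0.1211 0.054 ]
scene red [269.6 236. ] [263 231  14  11  89] [0.6678 0.0868 0.032 ]
scene pad [314.8 225.6] [312 223   6   7  29] [0.5331 0.1203 0.041 ]
scene brass [217.9 256. ] [215 235   9  37 134] [0.8327 0.09   0.041 ]
scene blue [329.9 220.9] [319 209  22  25 340] [0.4892 0.1345 0.054 ]
((0.5933189392089844, 0.08023715019226074), (0.3266665041446686, 0.3579331338405609), 85.30489349365234)
blue ((0.48217788338661194, 0.12124352157115936), (0.0605919249355793, 0.05176961049437523), 84.32718658447266)
bar ((0.5964239835739136, 0.04215197637677193), (0.19666121900081635, 0.0393155962228775), 32.831546783447266)
```

>>> carry_out --delta_pos '[[38,-45,0],[38,-45,0],[38,-45,0],[38,-45,0],[38,-45,0]]' --delta_rot '[[0,0,0],[0,0,0],[0,0,0],[0,0,0],[0,0,0]]' --grip '[0,0,0,0,0]' --grip_force 40

```text
clock: 0.72
position: [0.4021, 0.3592, 0.4002]
tool_rot: [[0.944, -0.33, -0.002], [-0.33, -0.944, -0.006], [-0.0, 0.007, -1.0]]
contact_force: [1.3, 0.2, 0.0]
opening: 0.0001
```

Target is (0.69, 0.045).

>>> carry_out --delta_pos '[[41,-45,0],[41,-45,0],[41,-45,0],[41,-45,0],[41,-45,0]]' --delta_rot '[[0,0,0],[0,0,0],[0,0,0],[0,0,0],[0,0,0]]' --grip '[0,0,0,0,0]'

```text
clock: 1.35
position: [0.611, 0.1266, 0.3989]
tool_rot: [[0.944, -0.329, -0.005], [-0.329, -0.944, -0.007], [-0.002, 0.008, -1.0]]
contact_force: [0.4, 0.4, 1.0]
opening: 0.0
```

>>> carry_out --delta_pos '[[41,-45,0],[41,-45,0],[0,0,0]]' --delta_rot '[[0,0,0],[0,0,0],[0,0,0]]' --grip '[0,0,0]'

```text
clock: 1.72
position: [0.6967, 0.0301, 0.3952]
tool_rot: [[0.943, -0.334, -0.009], [-0.334, -0.943, -0.008], [-0.006, 0.01, -1.0]]
contact_force: [0.0, 0.8, 0.0]
opening: 0.0
```

>>> carry_out --delta_pos '[[0,0,-55],[0,0,-55],[0,0,-50],[0,0,0]]' --delta_rot '[[0,0,0],[0,0,0],[0,0,0],[0,0,0]]' --grip '[0,0,0,0]'

```text
clock: 2.22
position: [0.6949, 0.0305, 0.2311]
tool_rot: [[0.942, -0.334, -0.009], [-0.334, -0.942, -0.007], [-0.006, 0.01, -1.0]]
contact_force: [-0.0, 0.3, 0.5]
opening: 0.0002
```

Run:
```python
from h import *
o=r.get_obs();print(o['position'],o['contact_force'])
p,_=snap('scene','s1');cv2.imwrite('pics/s1c.png',cv2.resize(p[120:300,190:400,::-1],None,fx=3.5,fy=3.3,interpolation=cv2.INTER_CUBIC))
p,_=snap('top','t1');cv2.imwrite('pics/t1c.png',cv2.resize(p[90:225,225:360,::-1],None,fx=4,fy=4,interpolation=cv2.INTER_CUBIC))
```

```text
[0.69489583 0.03049447 0.23107712] [-0.00420142  0.31635312  0.49226088]
```

View pics/s1c.png

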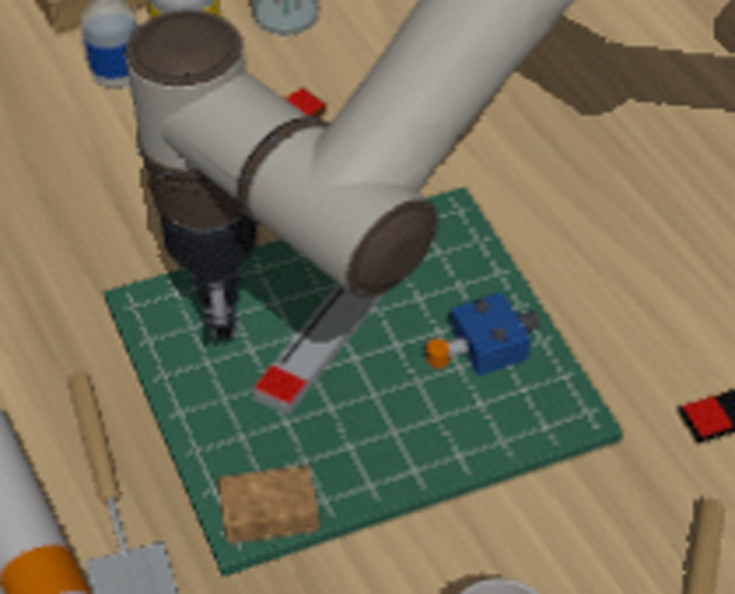

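View pics/t1c.png

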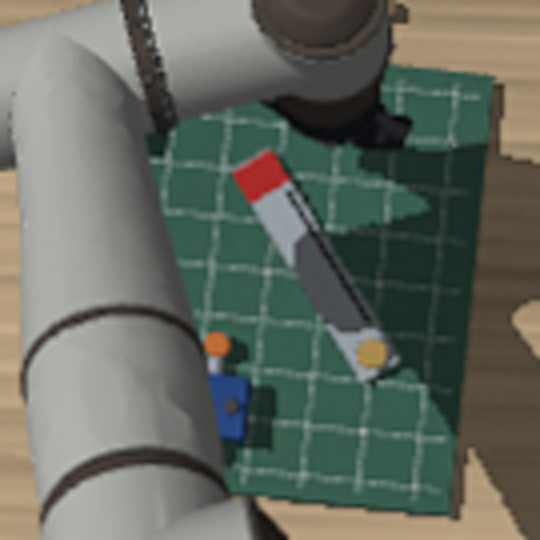

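Closed fingers stand on the board side clear of the bar (scene crop (218,335)); bar is unmoved. Descending beside it.

>>> carry_out --delta_pos '[[0,0,-20],[0,0,-13],[0,0,0]]' --delta_rot '[[0.008,-0.009,0],[0,0,0],[0,0,0]]' --grip '[0,0,0]'

```text
clock: 2.7
position: [0.7002, 0.0324, 0.2134]
tool_rot: [[0.944, -0.33, 0.028], [-0.33, -0.944, 0.005], [0.025, -0.014, -1.0]]
contact_force: [0.4, -0.7, -0.9]
opening: -0.0001
```

```bash
cat > arc.py <<'E'
from h import *
import sys
PIN=np.array([.526,-.0045])
def tgt(th,s=.165):
    a=np.radians(th);d=abs(np.radians(70.5)-a);h=.011*np.cos(d)+.0145*np.sin(d)
    return PIN+s*np.array([np.cos(a),np.sin(a)])+(.018+h)*np.array([np.sin(a),-np.cos(a)])
def now():
    o=r.get_obs();z=np.array(o['tool_rot'])[:,2];tip=np.array(o['position'])+.165*z
    # equivalent bar angle from the finger position
    ths=np.arange(10,100,.05);e=[];
    for t in ths:
        a=np.radians(t);n=np.array([np.sin(a),-np.cos(a)]);e.append((tip[:2]-tgt(t))@n)
    th=ths[np.argmin(np.abs(e))];a=np.radians(th);u=np.array([np.cos(a),np.sin(a)]);n=np.array([u[1],-u[0]])
    print('t',o['clock'],'tip',(tip*1e3).round(1),'th',th.round(2),'s',((tip[:2]-PIN)@u*1e3).round(1),'Fn(out of bar)',(np.array(o['contact_force'])[:2]@n).round(2),'F',np.array(o['contact_force']).round(2),'z',z.round(4))
    return tip,th
if __name__=='__main__':
    tip,th=now()
    prev=tip[:2]
    for t in map(float,sys.argv[1:]):
        g=tgt(t);print(t,((g-prev)*1e3).round(1));prev=g
E
python3 arc.py 30 33 36 40 44 48 52 56 60 64
```

```text
t 2.7 tip [704.8  33.1  48.5] th 23.3 s 179.1 Fn(out of bar) 0.77 F [ 0.43 -0.65 -0.91] z [ 0.0281  0.0048 -0.9996]
30.0 [-18.   13.9]
33.0 [-3.   8.5]
36.0 [-3.5  8.4]
40.0 [-5.4 10.9]
44.0 [-6.3 10.6]
48.0 [-7.1 10.1]
52.0 [-7.8  9.6]
56.0 [-8.6  9.1]
60.0 [-9.3  8.4]
64.0 [-9.9  7.7]
```

>>> carry_out --delta_pos '[[0,0,0]]' --delta_rot '[[0,0,0]]' --grip '[0]'

```text
clock: 2.82
position: [0.7007, 0.0325, 0.2153]
tool_rot: [[0.944, -0.33, 0.031], [-0.33, -0.944, 0.005], [0.028, -0.015, -1.0]]
contact_force: [-0.0, -0.7, 0.6]
opening: 0.0001
```

>>> carry_out --delta_pos '[[0,0,-8]]' --delta_rot '[[0,0,0]]' --grip '[0]'

```text
clock: 2.95
position: [0.7013, 0.0327, 0.2089]
tool_rot: [[0.944, -0.329, 0.034], [-0.33, -0.944, 0.006], [0.031, -0.017, -0.999]]
contact_force: [0.2, 0.6, 0.9]
opening: 0.0002
```

>>> carry_out --delta_pos '[[0,0,0]]' --delta_rot '[[0,0,0]]' --grip '[0]'

```text
clock: 3.08
position: [0.701, 0.0326, 0.2083]
tool_rot: [[0.944, -0.33, 0.033], [-0.33, -0.944, 0.006], [0.029, -0.016, -0.999]]
contact_force: [0.2, 0.0, 0.4]
opening: 0.0002
```

>>> carry_out --delta_pos '[[0,0,-4]]' --delta_rot '[[-0.006,0.03,0]]' --grip '[0]'

```text
clock: 3.2
position: [0.7011, 0.0326, 0.2047]
tool_rot: [[0.944, -0.33, 0.003], [-0.33, -0.944, -0.001], [0.003, -0.0, -1.0]]
contact_force: [0.0, -0.2, -0.2]
opening: 0.0002
```

>>> carry_out --delta_pos '[[0,0,-4]]' --delta_rot '[[0,0,0]]' --grip '[0]'

```text
clock: 3.32
position: [0.7012, 0.0326, 0.2002]
tool_rot: [[0.944, -0.33, 0.002], [-0.33, -0.944, -0.001], [0.002, 0.0, -1.0]]
contact_force: [0.4, 0.5, 0.4]
opening: 0.0001
```

>>> carry_out --delta_pos '[[-7,5,-3],[-7,5,0]]' --delta_rot '[[0,0,0],[0,0,0]]' --grip '[0,0]'

```text
clock: 3.58
position: [0.6865, 0.0427, 0.1959]
tool_rot: [[0.944, -0.331, 0.0], [-0.331, -0.944, -0.001], [0.001, 0.001, -1.0]]
contact_force: [-0.3, -0.1, 0.2]
opening: 0.0001
```

```bash
python3 arc.py 30 33 36 40 44 48
```

```text
t 3.575 tip [686.5  42.5  30.9] th 28.7 s 163.4 Fn(out of bar) -0.07 F [-0.29 -0.07  0.23] z [ 2.0e-04 -1.1e-03 -1.0e+00]
30.0 [0.3 4.5]
33.0 [-3.   8.5]
36.0 [-3.5  8.4]
40.0 [-5.4 10.9]
44.0 [-6.3 10.6]
48.0 [-7.1 10.1]
```

>>> carry_out --delta_pos '[[0,4,0],[-3,6,0],[-3,6,0]]' --delta_rot '[[0,0,0],[0,0,0],[0,0,0]]' --grip '[0,0,0]'

```text
clock: 3.95
position: [0.6798, 0.0601, 0.1965]
tool_rot: [[0.944, -0.33, 0.001], [-0.33, -0.944, -0.001], [0.001, 0.001, -1.0]]
contact_force: [0.5, -1.6, -0.8]
opening: 0.0
```

```bash
python3 arc.py 38 41 44 47 50
```

```text
t 3.95 tip [679.9  59.9  31.5] th 34.95 s 163.0 Fn(out of bar) 1.62 F [ 0.51 -1.62 -0.77] z [ 0.001  -0.0014 -1.    ]
38.0 [-2.3  9.6]
41.0 [-4.3  8.1]
44.0 [-4.8  7.9]
47.0 [-5.2  7.6]
50.0 [-5.7  7.4]
```

Contact just beginning (1.6 N). Continuing along the arc.

>>> carry_out --delta_pos '[[-2,8,-0.5],[-4,8,0],[-5,8,0]]' --delta_rot '[[0,0,0],[0,0,0],[0,0,0]]' --grip '[0,0,0]'

```text
clock: 4.32
position: [0.6679, 0.0836, 0.1961]
tool_rot: [[0.944, -0.33, -0.001], [-0.33, -0.944, -0.004], [0.0, 0.005, -1.0]]
contact_force: [1.3, -5.3, 0.9]
opening: -0.0001
```

```bash
python3 arc.py 45 48 51 54 57 60 63 65;  python3 - <<'E'
from h import *
p,_=snap('scene','s2');cv2.imwrite('pics/s2c.png',cv2.resize(p[150:300,200:380,::-1],None,fx=4,fy=4,interpolation=cv2.INTER_CUBIC))
E
```

```text
t 4.325 tip [667.7  82.9  31.1] th 43.6 s 162.9 Fn(out of bar) 4.77 F [ 1.3  -5.35  0.89] z [-0.0012 -0.0044 -1.    ]
45.0 [-0.9  5.1]
48.0 [-5.4  7.6]
51.0 [-5.8  7.3]
54.0 [-6.2  7. ]
57.0 [-6.6  6.6]
60.0 [-7.   6.3]
63.0 [-7.4  5.9]
65.0 [-5.1  3.7]
```

View pics/s2c.png

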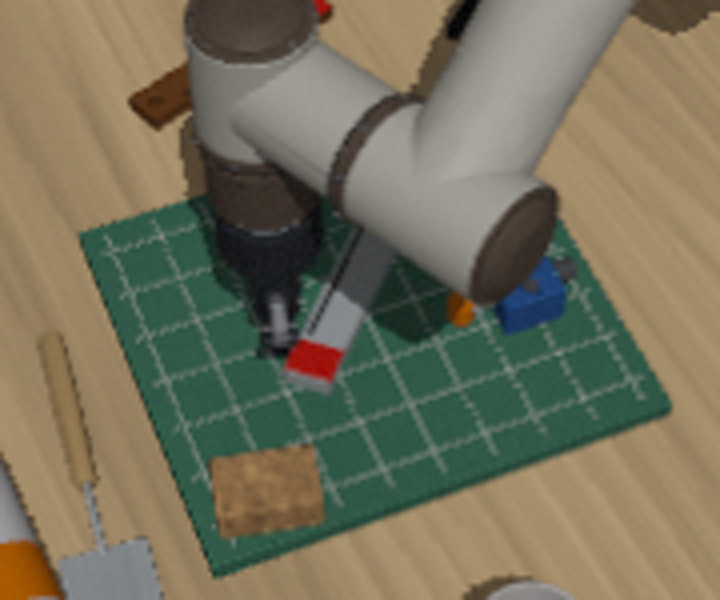

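The bar has swung, red end now at scene crop (315,362). The finger sits against its right flank and the pad is still clear. I'll go on, in slower steps.

>>> carry_out --delta_pos '[[-3,7,0],[-5,7,0],[-6,7,0],[-6,7,0]]' --delta_rot '[[0,0,0],[0,0,0],[0,0,0],[0,0,0]]' --grip '[0,0,0,0]'

```text
clock: 4.88
position: [0.6461, 0.1143, 0.1958]
tool_rot: [[0.944, -0.33, -0.002], [-0.33, -0.944, -0.004], [-0.0, 0.004, -1.0]]
contact_force: [1.4, -4.9, 1.1]
opening: 0.0002
```

```bash
python3 arc.py 56 58 60 62 64 66 68
```

```text
t 4.875 tip [645.9 113.6  30.8] th 55.65 s 165.2 Fn(out of bar) 3.96 F [ 1.42 -4.94  1.11] z [-0.0015 -0.0038 -1.    ]
56.0 [-0.8  0.6]
58.0 [-4.6  4.3]
60.0 [-4.7  4.1]
62.0 [-4.9  4. ]
64.0 [-5.   3.8]
66.0 [-5.2  3.6]
68.0 [-5.3  3.4]
```

>>> carry_out --delta_pos '[[-5,5,0],[-5,4.5,0],[-5,4.5,0],[-5,4,0]]' --delta_rot '[[0,0,0],[0,0,0],[0,0,0],[0,0,0]]' --grip '[0,0,0,0]'

```text
clock: 5.38
position: [0.6249, 0.1343, 0.196]
tool_rot: [[0.944, -0.329, 0.0], [-0.329, -0.944, -0.003], [0.001, 0.003, -1.0]]
contact_force: [1.4, -3.6, 0.3]
opening: 0.0
```

```bash
python3 arc.py 66 68 70 71 72 73 ;  python3 - <<'E'
from h import *
p,_=snap('scene','s3');cv2.imwrite('pics/s3c.png',cv2.resize(p[150:300,200:380,::-1],None,fx=4,fy=4,interpolation=cv2.INTER_CUBIC))
p,_=snap('top','t3');cv2.imwrite('pics/t3c.png',cv2.resize(p[90:225,225:360,::-1],None,fx=4,fy=4,interpolation=cv2.INTER_CUBIC))
E
```

```text
t 5.375 tip [624.9 133.8  31. ] th 64.75 s 167.3 Fn(out of bar) 2.78 F [ 1.36 -3.64  0.26] z [ 2.0e-04 -2.8e-03 -1.0e+00]
66.0 [-4.3  0.2]
68.0 [-5.3  3.4]
70.0 [-5.5  3.2]
71.0 [-2.5  1.4]
72.0 [-2.3  1.3]
73.0 [-2.4  1.3]
```

View pics/s3c.png

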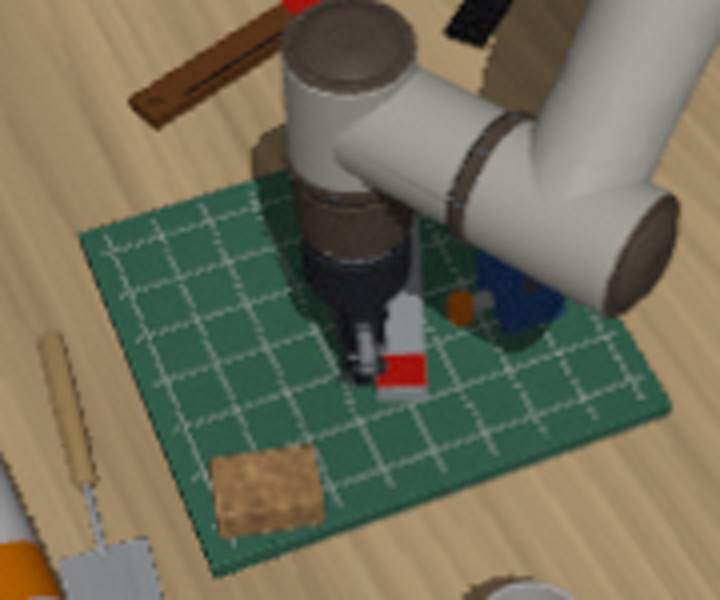

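View pics/t3c.png

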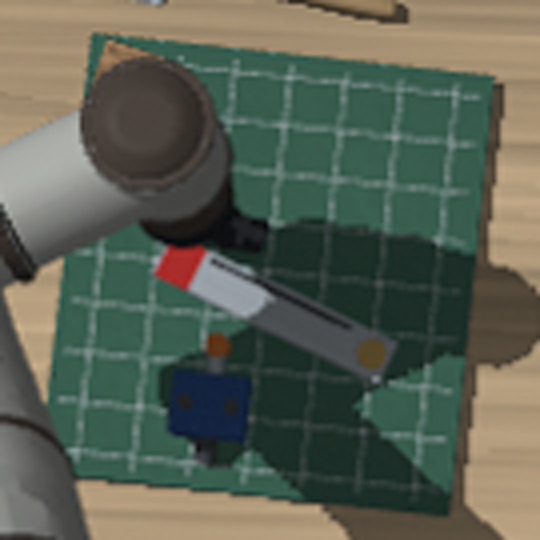

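The pad (top crop (218,345)) is still about 14 mm from the bar's edge; the red end is at (181,266), so the bar is at about 65.5°. I expect contact near 74°, so I'll step gently and then feel for it.

>>> carry_out --delta_pos '[[-5,2.5,0],[-4,2,0]]' --delta_rot '[[0,0,0],[0,0,0]]' --grip '[0,0]'

```text
clock: 5.72
position: [0.6156, 0.1397, 0.1961]
tool_rot: [[0.944, -0.329, 0.001], [-0.329, -0.944, -0.002], [0.002, 0.001, -1.0]]
contact_force: [1.5, -2.9, -1.9]
opening: 0.0
```

```bash
python3 arc.py 69 70 71 72 73
```

```text
t 5.725 tip [615.9 139.4  31.1] th 68.05 s 167.1 Fn(out of bar) 2.46 F [ 1.48 -2.91 -1.94] z [ 0.0014 -0.0015 -1.    ]
69.0 [-3.3 -0.4]
70.0 [-2.8  1.6]
71.0 [-2.5  1.4]
72.0 [-2.3  1.3]
73.0 [-2.4  1.3]
```

>>> carry_out --delta_pos '[[-2.5,1,0]]' --delta_rot '[[0,0,0]]' --grip '[0]'

```text
clock: 5.85
position: [0.613, 0.1408, 0.1961]
tool_rot: [[0.944, -0.329, 0.002], [-0.329, -0.944, -0.001], [0.002, 0.001, -1.0]]
contact_force: [1.7, -1.4, -1.5]
opening: -0.0
```

>>> carry_out --delta_pos '[[-2.5,1,0]]' --delta_rot '[[0,0,0]]' --grip '[0]'

```text
clock: 5.98
position: [0.6104, 0.142, 0.1962]
tool_rot: [[0.944, -0.329, 0.002], [-0.329, -0.944, -0.001], [0.002, 0.0, -1.0]]
contact_force: [1.1, -1.5, -1.4]
opening: -0.0002
```

```bash
python3 arc.py 71 72 73
```

```text
t 5.975 tip [610.8 141.8  31.2] th 69.85 s 166.6 Fn(out of bar) 1.58 F [ 1.12 -1.53 -1.41] z [ 0.0023 -0.001  -1.    ]
71.0 [-3.5  0.2]
72.0 [-2.3  1.3]
73.0 [-2.4  1.3]
```

>>> carry_out --delta_pos '[[-2,0.8,0]]' --delta_rot '[[0,0,0]]' --grip '[0]'

```text
clock: 6.1
position: [0.6084, 0.1429, 0.1962]
tool_rot: [[0.944, -0.329, 0.003], [-0.329, -0.944, -0.001], [0.003, -0.0, -1.0]]
contact_force: [2.2, -0.9, -1.3]
opening: -0.0002
```

>>> carry_out --delta_pos '[[-1.5,0.5,0]]' --delta_rot '[[0,0,0]]' --grip '[0]'

```text
clock: 6.22
position: [0.6068, 0.1435, 0.1962]
tool_rot: [[0.944, -0.329, 0.003], [-0.329, -0.944, -0.001], [0.003, -0.0, -1.0]]
contact_force: [2.1, -1.2, -1.5]
opening: -0.0
```

>>> carry_out --delta_pos '[[-1.5,0.5,0]]' --delta_rot '[[0,0,0]]' --grip '[0]'

```text
clock: 6.35
position: [0.6053, 0.1442, 0.1962]
tool_rot: [[0.944, -0.329, 0.003], [-0.329, -0.944, -0.0], [0.003, -0.001, -1.0]]
contact_force: [2.7, -1.4, -1.0]
opening: 0.0001
```

```bash
python3 arc.py;  python3 - <<'E'
from h import *
p,_=snap('scene','s4');cv2.imwrite('pics/s4c.png',cv2.resize(p[200:260,260:350,::-1],None,fx=8,fy=8,interpolation=cv2.INTER_CUBIC))
p,_=snap('top','t4');cv2.imwrite('pics/t4c.png',cv2.resize(p[130:210,240:340,::-1],None,fx=7,fy=7,interpolation=cv2.INTER_CUBIC))
E
```

```text
t 6.35 tip [605.9 144.1  31.2] th 71.75 s 166.2 Fn(out of bar) 2.99 F [ 2.67 -1.44 -0.96] z [ 3.4e-03 -3.0e-04 -1.0e+00]
```

View pics/t4c.png

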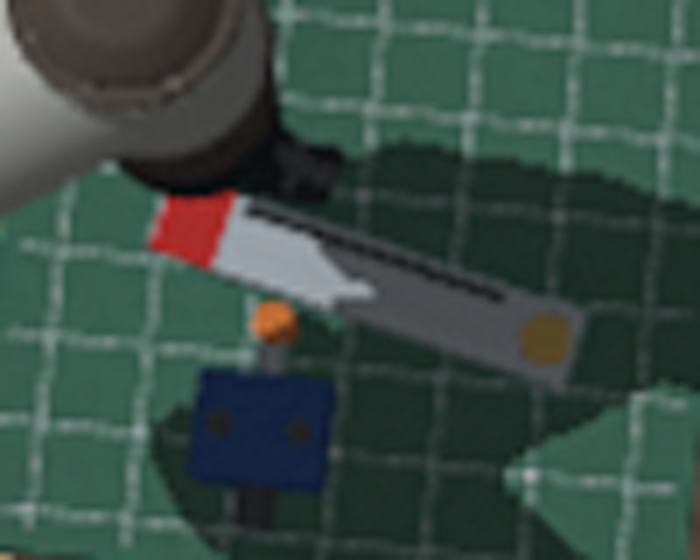

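View pics/s4c.png

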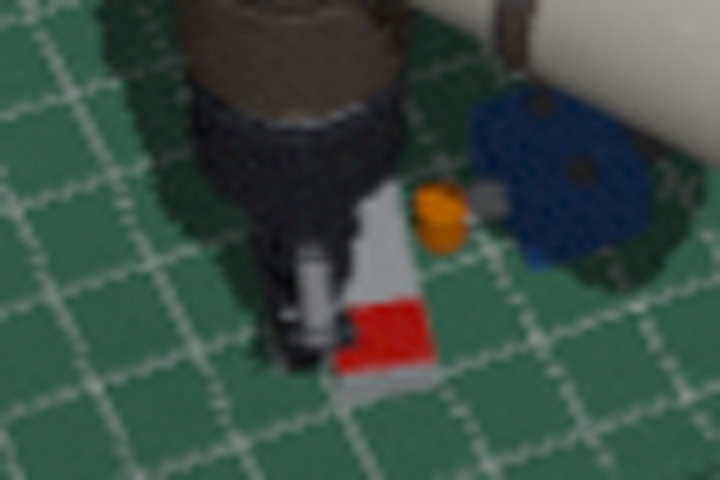

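The top picture shows the bar's edge only about 1 px (3 mm) short of the pad top at crop (275,322). Feeling now with 1 mm steps.

>>> carry_out --delta_pos '[[-1,0.3,0]]' --delta_rot '[[0,0,0]]' --grip '[0]'

```text
clock: 6.58
position: [0.6043, 0.1446, 0.1962]
tool_rot: [[0.944, -0.329, 0.003], [-0.329, -0.944, -0.0], [0.003, -0.001, -1.0]]
contact_force: [2.6, -1.4, -2.1]
opening: -0.0003
```

>>> carry_out --delta_pos '[[-1,0.3,0]]' --delta_rot '[[0,0,0]]' --grip '[0]'

```text
clock: 6.7
position: [0.6033, 0.1449, 0.1963]
tool_rot: [[0.944, -0.329, 0.004], [-0.329, -0.944, -0.0], [0.003, -0.001, -1.0]]
contact_force: [2.2, -0.2, -1.9]
opening: -0.0
```

>>> carry_out --delta_pos '[[-1,0.3,0]]' --delta_rot '[[0,0,0]]' --grip '[0]'

```text
clock: 6.82
position: [0.6023, 0.1453, 0.1962]
tool_rot: [[0.944, -0.329, 0.004], [-0.329, -0.944, 0.0], [0.004, -0.001, -1.0]]
contact_force: [1.9, -0.5, -1.5]
opening: -0.0002
```

>>> carry_out --delta_pos '[[-1,0.3,0]]' --delta_rot '[[0,0,0]]' --grip '[0]'

```text
clock: 6.95
position: [0.6013, 0.1457, 0.1963]
tool_rot: [[0.944, -0.329, 0.004], [-0.329, -0.944, 0.0], [0.004, -0.002, -1.0]]
contact_force: [2.5, -0.8, -2.1]
opening: -0.0003
```

>>> carry_out --delta_pos '[[-1,0.3,0]]' --delta_rot '[[0,0,0]]' --grip '[0]'

```text
clock: 7.08
position: [0.6002, 0.146, 0.1963]
tool_rot: [[0.944, -0.329, 0.004], [-0.329, -0.944, 0.0], [0.004, -0.002, -1.0]]
contact_force: [2.9, -0.2, -2.0]
opening: -0.0001
```

>>> carry_out --delta_pos '[[-1,0.3,0]]' --delta_rot '[[0,0,0]]' --grip '[0]'

```text
clock: 7.2
position: [0.5992, 0.1464, 0.1963]
tool_rot: [[0.944, -0.329, 0.004], [-0.329, -0.944, 0.0], [0.004, -0.002, -1.0]]
contact_force: [1.8, 0.1, -1.3]
opening: -0.0004
```

>>> carry_out --delta_pos '[[-1,0.3,0]]' --delta_rot '[[0,0,0]]' --grip '[0]'

```text
clock: 7.32
position: [0.5982, 0.1467, 0.1963]
tool_rot: [[0.944, -0.329, 0.004], [-0.329, -0.944, 0.001], [0.004, -0.002, -1.0]]
contact_force: [2.1, -0.8, -2.4]
opening: -0.0
```

```bash
python3 arc.py;  python3 - <<'E'
from h import *
p,_=snap('top','t5');cv2.imwrite('pics/t5c.png',cv2.resize(p[130:210,240:340,::-1],None,fx=7,fy=7,interpolation=cv2.INTER_CUBIC))
E
```

```text
t 7.325 tip [598.9 146.8  31.3] th 74.55 s 165.3 Fn(out of bar) 2.27 F [ 2.14 -0.8  -2.38] z [ 4.5e-03  5.0e-04 -1.0e+00]
```

View pics/t5c.png

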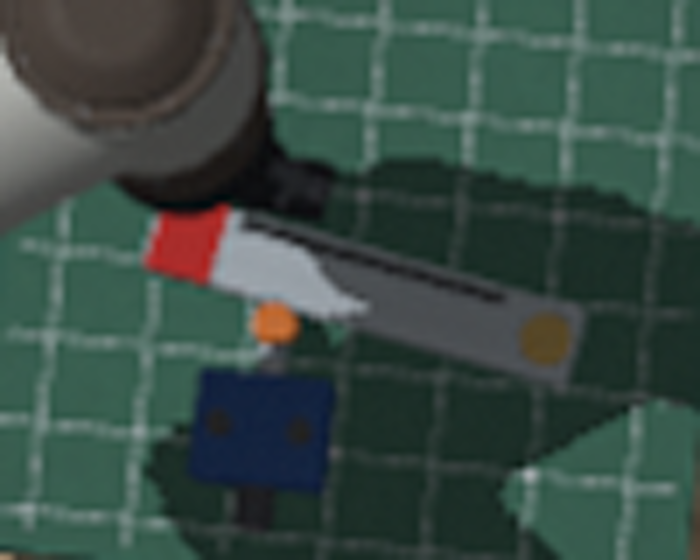

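Bar's edge now visually just at the pad; no force rise yet (baseline ≈2.4 N). Continuing, one step at a time.

>>> carry_out --delta_pos '[[-1,0.3,0]]' --delta_rot '[[0,0,0]]' --grip '[0]'

```text
clock: 7.5
position: [0.5972, 0.1471, 0.1963]
tool_rot: [[0.944, -0.329, 0.005], [-0.329, -0.944, 0.001], [0.005, -0.002, -1.0]]
contact_force: [3.9, -0.5, -1.6]
opening: 0.0002
```

>>> carry_out --delta_pos '[[-1,0.3,0]]' --delta_rot '[[0,0,0]]' --grip '[0]'

```text
clock: 7.62
position: [0.5963, 0.1474, 0.1964]
tool_rot: [[0.944, -0.329, 0.006], [-0.329, -0.944, 0.001], [0.005, -0.003, -1.0]]
contact_force: [4.1, -0.4, -2.7]
opening: -0.0001
```

>>> carry_out --delta_pos '[[-1,0.3,0]]' --delta_rot '[[0,0,0]]' --grip '[0]'

```text
clock: 7.75
position: [0.5955, 0.1476, 0.1964]
tool_rot: [[0.944, -0.329, 0.006], [-0.329, -0.944, 0.001], [0.006, -0.003, -1.0]]
contact_force: [4.1, -1.2, -3.6]
opening: -0.0001
```

>>> carry_out --delta_pos '[[-0.8,0.2,0]]' --delta_rot '[[0,0,0]]' --grip '[0]'

```text
clock: 7.88
position: [0.5949, 0.1478, 0.1964]
tool_rot: [[0.944, -0.328, 0.007], [-0.328, -0.945, 0.001], [0.006, -0.003, -1.0]]
contact_force: [4.4, -1.4, -3.5]
opening: 0.0
```

>>> carry_out --delta_pos '[[-1,0.3,0]]' --delta_rot '[[0,0,0]]' --grip '[0]'

```text
clock: 8.0
position: [0.5941, 0.1481, 0.1964]
tool_rot: [[0.945, -0.328, 0.008], [-0.328, -0.945, 0.001], [0.007, -0.003, -1.0]]
contact_force: [3.7, -1.9, -3.5]
opening: 0.0
```

>>> carry_out --delta_pos '[[-1,0.3,0]]' --delta_rot '[[0,0,0]]' --grip '[0]'

```text
clock: 8.12
position: [0.5933, 0.1483, 0.1965]
tool_rot: [[0.945, -0.328, 0.009], [-0.328, -0.945, 0.001], [0.008, -0.004, -1.0]]
contact_force: [5.0, -1.7, -3.0]
opening: -0.0001
```

```bash
python3 arc.py
```

```text
t 8.125 tip [594.7 148.5  31.5] th 76.25 s 164.9 Fn(out of bar) 5.27 F [ 5.01 -1.69 -3.01] z [ 0.0086  0.0011 -1.    ]
```

>>> carry_out --delta_pos '[[-0.4,0.1,0],[-0.3,0.1,0],[-0.3,0.1,0]]' --delta_rot '[[0,0,0],[0,0,0],[0,0,0]]' --grip '[0,0,0]'

```text
clock: 8.5
position: [0.593, 0.1483, 0.1965]
tool_rot: [[0.945, -0.328, 0.011], [-0.328, -0.945, 0.001], [0.01, -0.005, -1.0]]
contact_force: [6.0, -2.3, -4.3]
opening: 0.0002
```

```bash
python3 arc.py;  python3 - <<'E'
from m import *
p,_=snap('top','t6');cv2.imwrite('pics/t6c.png',cv2.resize(p[130:210,240:340,::-1],None,fx=7,fy=7,interpolation=cv2.INTER_CUBIC))
snap('scene','s6')
for n in('top','scene'):
  for a in ('0','4','5','6'):
    try:
      for k in('pad','red'):
        (c,s,mm),z=measure(n,n[0]+a)[k]; print(n,a,k,c.round(1),s[4],(onz(n,[c],z)[0]*1e3).round(1))
    except Exception as e: print(n,a,str(e)[:40])
E
```

```text
t 8.5 tip [594.7 148.5  31.5] th 76.25 s 164.9 Fn(out of bar) 6.33 F [ 5.96 -2.28 -4.34] z [ 0.0106  0.0011 -0.9999]
top 0 pad [278.9 175.8] 21 [530.5 117.2  41. ]
top 0 red [289.9 133.7] 96 [667.8  87.1  32. ]
top 4 attempt to get argmax of an empty sequen
top 5 attempt to get argmax of an empty sequen
top 6 attempt to get argmax of an empty sequen
scene 0 pad [314.8 225.6] 29 [533.1 120.3  41. ]
scene 0 red [269.6 236. ] 89 [667.8  86.8  32. ]
scene 4 pad [314.7 226. ] 22 [534.  121.8  41. ]
scene 4 red [307.9 241.6] 74 [575.9 157.9  32. ]
scene 5 [Errno 2] No such file or directory: '/w
scene 6 pad [316.1 225.4] 27 [529.2 121.4  41. ]
scene 6 red [312.  240.9] 75 [564. 161.  32.]
```

View pics/t6c.png

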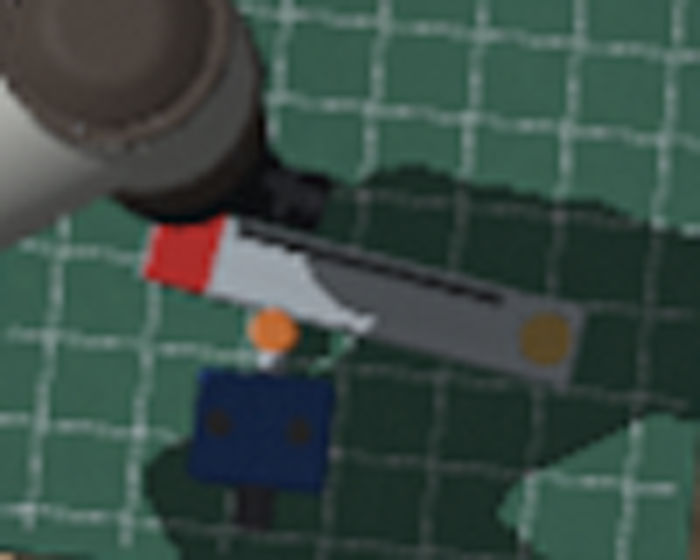

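The pad has moved back about 1 px (crop row 322 to 330), some 3 mm, with the push force at about 6 N. It is pressed within range and held for more than 0.2 s. Backing off along the bar's normal.

>>> carry_out --delta_pos '[[2,-0.5,0],[3,-0.8,0],[5,-1.3,0],[10,-3,0]]' --delta_rot '[[0,0,0],[0,0,0],[0,0,0],[0,0,0]]' --grip '[0,0,0,0]'

```text
clock: 9.1
position: [0.6117, 0.1426, 0.1964]
tool_rot: [[0.945, -0.328, 0.004], [-0.328, -0.945, -0.001], [0.004, -0.001, -1.0]]
contact_force: [-0.3, -0.1, 0.2]
opening: 0.0002
```

>>> carry_out --delta_pos '[[15,-4,0],[0,0,20],[0,0,50],[0,0,50],[0,0,50]]' --delta_rot '[[0,0,0],[0,0,0],[0,0,0],[0,0,0],[0,0,0]]' --grip '[0,0,0,0,0]'

```text
clock: 9.72
position: [0.6281, 0.1365, 0.3651]
tool_rot: [[0.944, -0.33, -0.009], [-0.33, -0.944, -0.006], [-0.007, 0.009, -1.0]]
contact_force: [0.9, 0.9, 0.2]
opening: 0.0001
```

>>> carry_out --delta_pos '[[40,-45,0],[40,-45,0],[20,-45,0],[0,-45,0],[0,0,0]]' --delta_rot '[[0,0,0],[0,0,0],[0,0,0],[0,0,0],[0,0,0]]' --grip '[0,0,0,0,0]'

```text
clock: 10.35
position: [0.7323, -0.0494, 0.3723]
tool_rot: [[0.945, -0.328, 0.002], [-0.328, -0.945, -0.002], [0.002, 0.001, -1.0]]
contact_force: [0.6, -0.0, -0.2]
opening: -0.0
```

Run:
```python
from m import *
p,_=snap('top','t7');cv2.imwrite('pics/t7c.png',cv2.resize(p[130:210,240:340,::-1],None,fx=7,fy=7,interpolation=cv2.INTER_CUBIC))
cv2.imwrite('pics/t7.png',p[:,:,::-1])
p,_=snap('scene','s7');cv2.imwrite('pics/s7c.png',cv2.resize(p[200:260,240:350,::-1],None,fx=7,fy=7,interpolation=cv2.INTER_CUBIC))
for n in('top','scene'):
  for a in ('0','6','7'):
    try:
      for k in('pad','red'):
        (c,s,mm),z=measure(n,n[0]+a)[k]; print(n,a,k,c.round(1),s[4],(onz(n,[c],z)[0]*1e3).round(1))
    except Exception as e: print(n,a,str(e)[:40])
```

```text
top 0 pad [278.9 175.8] 21 [530.5 117.2  41. ]
top 0 red [289.9 133.7] 96 [667.8  87.1  32. ]
top 6 attempt to get argmax of an empty sequen
top 7 attempt to get argmax of an empty sequen
scene 0 pad [314.8 225.6] 29 [533.1 120.3  41. ]
scene 0 red [269.6 236. ] 89 [667.8  86.8  32. ]
scene 6 pad [316.1 225.4] 27 [529.2 121.4  41. ]
scene 6 red [312.  240.9] 75 [564. 161.  32.]
scene 7 pad [315.5 225.7] 31 [531.3 122.   41. ]
scene 7 red [310.2 240.9] 91 [568.5 158.5  32. ]
```

View pics/t7c.png

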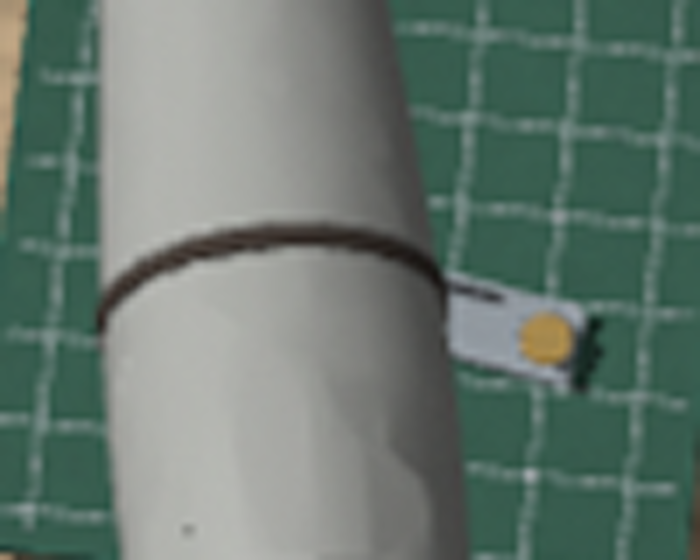

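View pics/s7c.png

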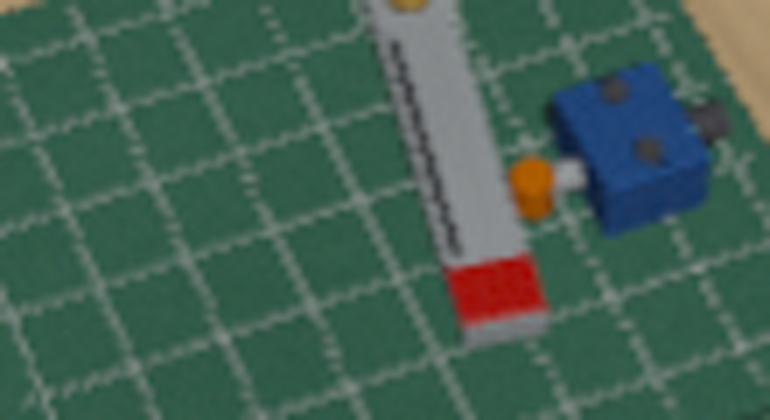

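View pics/t7.png

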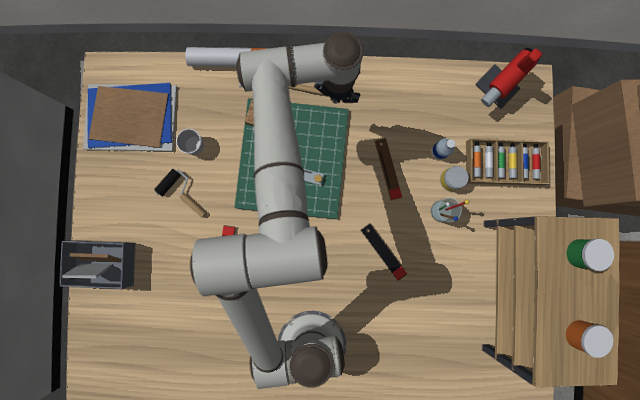

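The bar lies against the pad (scene crop (515,190)) and the pad has sprung back only partly. I'll clear the arm for a better top view.

>>> carry_out --delta_pos '[[0,-30,40],[0,-60,20],[0,-60,0],[0,-60,0],[0,-60,0]]' --delta_rot '[[0,0,0],[0,0,0],[0,0,0],[0,0,0],[0,0,0]]' --grip '[0,0,0,0,0]'

```text
clock: 11.08
position: [0.7339, -0.3094, 0.4358]
tool_rot: [[0.952, -0.305, 0.003], [-0.305, -0.952, -0.001], [0.003, 0.0, -1.0]]
contact_force: [0.7, -0.1, -0.2]
opening: -0.0001
```

>>> carry_out --delta_pos '[[0,0,0],[0,0,0],[0,0,0]]' --delta_rot '[[0,0,0],[0,0,0],[0,0,0]]' --grip '[0,0,0]'

```text
clock: 11.45
position: [0.7344, -0.3096, 0.4345]
tool_rot: [[0.952, -0.306, 0.001], [-0.306, -0.952, 0.0], [0.001, -0.0, -1.0]]
contact_force: [0.1, -0.1, 0.1]
opening: 0.0002
```

Run:
```python
from m import *
p,_=snap('top','t8');cv2.imwrite('pics/t8c.png',cv2.resize(p[130:210,240:340,::-1],None,fx=7,fy=7,interpolation=cv2.INTER_CUBIC))
snap('scene','s8')
def soft(n,a,box):
    p,_=load(a);x0,y0,x1,y1=box;q=p[y0:y1,x0:x1].astype(float)
    w=np.clip(q[...,0]-q[...,2]-60,0,None); w[q[...,1]<.25*q[...,0]]=0
    yy,xx=np.mgrid[y0:y1,x0:x1];return np.array([(w*xx).sum(),(w*yy).sum()])/w.sum()
for a in('t0','t3','t4','t5','t6','t8'): c=soft('top',a,(272,169,287,182));print(a,c.round(2),(onz('top',[c],.041)[0]*1e3).round(1))
for a in('s0','s3','s4','s6','s7','s8'): c=soft('scene',a,(308,219,322,233));print(a,c.round(2),(onz('scene',[c],.031)[0]*1e3).round(1))
for n,a in(('scene','s7'),('scene','s8')):
    c=measure(n,a)['red'][0][0];print(a,c.round(2),(onz(n,[c],.032)[0]*1e3).round(1))
```

```text
t0 [278.8  175.65] [531.  117.4  41. ]
t3 [278.79 175.73] [530.8 117.4  41. ]
t4 [278.5  175.04] [532.9 118.4  41. ]
t5 [278.74 175.79] [530.6 117.6  41. ]
t6 [278.63 176.9 ] [527.1 117.8  41. ]
t8 [278.71 176.31] [528.9 117.6  41. ]
s0 [314.76 226.13] [530.3 115.4  31. ]
s3 [314.84 226.44] [530.7 116.6  31. ]
s4 [314.65 226.47] [531.2 116.4  31. ]
s6 [315.9  225.76] [526.6 115.7  31. ]
s7 [315.58 225.95] [527.8 115.9  31. ]
s8 [315.59 225.95] [527.8 116.   31. ]
s7 [310.23 240.87] [568.5 158.5  32. ]
s8 [310.23 240.83] [568.5 158.4  32. ]
```

View pics/t8c.png

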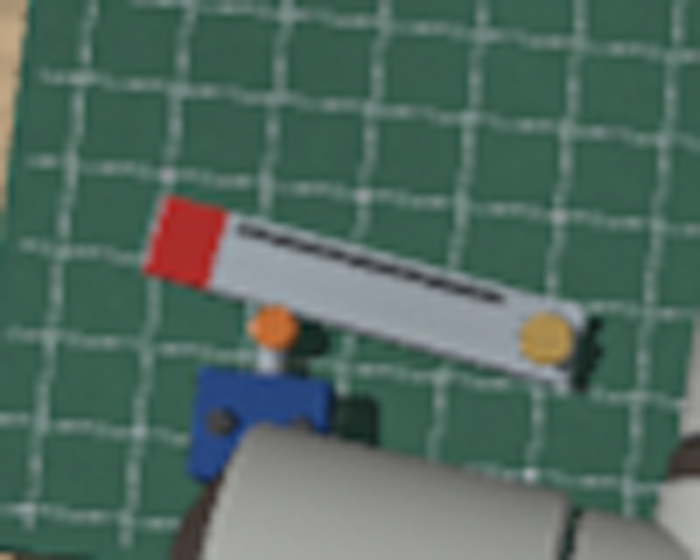

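View pics/t8.png

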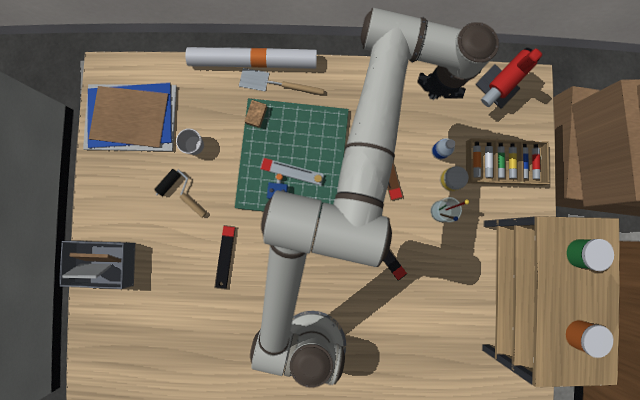

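The pad stays about 2 mm (top) to 2.7 mm (scene) behind its rest position. The bar is unchanged between two looks, and the cork (256,113) and the other things are where they were. Handing in.

```bash
python3 -c "
from cell import r
print(r.get_obs()['contact_force'],r.get_obs()['clock']);print(r.hand_in())"
```

```text
[-0.3920157  -0.08343332  0.19913086] 11.55
the job is handed in; nothing more can be done
None
```

I swung the silver straightedge counter-clockwise from about 33° to about 76° (world angle) with the closed fingers on its free end. I felt for the pad in 1 mm steps, pressed it in about 3 to 4 mm, held that for about 0.4 s, then backed off along the bar's normal. The job was handed in at about 11.6 s; it reports no verdict.

**Push force:** about 2.4 N while the bar was sliding, peaking at about 6 N at the fingertip with the pad pressed. That is roughly 5 to 8 N at the pad, under the 12 N limit. The pad force is my estimate from the push force and the pad's movement; it was not measured directly.

**Last checks:**
- **Pad:** it still stands about 2 mm behind its rest position in the top view and 2.7 mm in the scene view. The two differ by 0.7 mm, about the noise of the pictures. That suggests a remaining press of about 4 N.
- **Bar:** it lay in the same place in two scene pictures about 1 s apart. It looked flat on its pin, but I did not measure tilt or pin offset separately.
- **Surroundings:** the cork, pot, roller, bottle, can and jar look unmoved in the top picture; I compared these by eye only.
- **Robot:** it was clear of everything, with no contact force beyond noise.

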